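Clear the stud machine's catch tray into the tote

ROBOT

A 6-joint arm with a two-finger parallel gripper is mounted at the origin on the work surface. World frame = base frame: x ahead of the robot, y to its left, z up, the work surface at z = 0. Lengths are in mm, angles in rad, forces in N, time in s.
With the tool pointing down it reaches from about 350 to 775 mm from the base axis. Payload 7.3 kg.
Tool frame: the origin (TCP) lies at the centre of the arm's flange, where the gripper is bolted on; the fingertips stand 178 mm ahead of it and the grasp point (between the pads) lies 159 mm ahead of it; z points along the fingers, y is the line along which they close (so a half turn about z gives the same grasp; the last joint's range is limited). The gripper opens to 92 mm and grips with 3 to 60 N. Pads are 19 mm wide; open, the fingers measure 130 mm over their backs; the gripper's body (75 mm by 190 mm) begins 47 mm behind the grasp point.
Start: joints at [-1.315, 0.342, 1.524, -0, 1.275, -0.146], TCP at [205.334, -483.183, 404.741] pointing down, gripper open.
Joint ranges: [-2.53, 2.53], [-0.77, 2.02], [0.04, 2.7], [-1, 4.14], [0.28, 2.66], [-3.11, 3.11]. Speed limits (rad/s): [2.57, 2.57, 3.14, 3.14, 3.14, 3.14].

INTERFACE

Orientations are given as [roll, pitch, yaw] about the fixed x, y, z axes, in that order (R = Rz(yaw) Ry(pitch) Rx(roll)).
In Python, from plant import * gives the robot as it stands. The module is installed in compiled form; this text tells all that it offers.
- The arm moves only by the shell command python3 -m inch 'ROWS'. ROWS is JSON, a list of rows, each a list of 5 numbers: the shift along the tool's x, y, z in m, then the turn about the tool's z in rad, then the opening, from 0 (shut) to 1 (fully open). In form: [[tx, ty, tz, spin, claw], ...]. A call has 1 to 8 rows; each row is the pose to reach, as a shift and turn from the pose commanded when the call began, along the tool's axes at that moment; what a row does not reach only later rows make up. A row lasts 1/12 s, in which the tool goes at most 41.7 mm and 7.16 degrees, less where a joint would pass 70% of its speed; a pose out of reach is approached as far as the arm can. A call with a gripper value outside its range is refused whole. The fingers move at their own pace and stop on an object; the grip force is fixed at half the most. Time passes only in rows, so rows that repeat a pose let the fingers close. It gives the time, the measured TCP pose, the force, the opening and the grip force at its end, in the units of the state.
- get_obs(): the state, without advancing time (a new reading comes with each control period).
- capture(name): name is "side" or "top"; returns a dict with "color" (420x560x3 uint8, red, green, blue), "intrinsics" (3x3 intrinsics, pixels), "distortion" ([k1, k2, p1, p2, k3] as OpenCV has them; the pictures are not rectified), "pose" (4x4, takes a point from camera to world coordinates). Camera axes: x right, y down, z forward; pixel columns grow to the right and rows downward; lengths in mm; the calibration is good to about 2 mm. A picture is of the moment at which its call begins. There is no depth.
- close_job(): hands the job in; it is judged then, once.
Trained networks look in a picture, given as the dict that the camera call returned (one of the last four; its "shot" number tells which), for a name from the list of things; names that differ only in an ending like _2 or _b are one class to them, and where a whole thing is asked for, a point or a joint stands for the part that bears it (a point fixed in the world has none). Each returns a list of dicts, best first, with "conf" (0 to 1); they miss things now and then, are a little off and sometimes report something else, mostly with a low value. They report only what shows in the picture. A call takes as long as a camera call. They do not tell look-alikes from the thing itself.
- look_for(picture, target): "rect" ([centre column, centre row, width, height] in pixels, round what is visible of it).
- trace(picture, target): "pixels" (420x560 bool, what is visible of it) and "rect" ([centre column, centre row, width, height] in pixels, round what is visible of it).
- tip_of(picture, target): "centre" ([column, row] in pixels: a listed point, or the origin of a listed thing).
The state is a dict: "time": time; "joint_positions": joint angles; "dq": joint speeds; "tau": joint torques, N m; "tool_pos": TCP position; "tcp_rot": TCP orientation; "contact_force": force on the tool from outside, world axes, zero at the start; "moment": the same for the moment, N m; "grip_width": finger opening in mm; "finger_force": force on a finger pad.
Only numpy, scipy, OpenCV 4.12 (cv2) and the standard library are available. Lean on these libraries where they do the work, as an engineer would, in place of code of your own. Each camera call takes 0.05 s, during which the arm holds its last target. There are 200 camera calls.

TASK

First make the stud machine safe: slide the blue gauge block's blade into the gap between the machine's jaws, square and central, until the block's face is up against the jaws, and leave it there. Then collect every finished stud bolt from the catch tray and lay it on the floor of the tote, and when they are all in, lower the tote's lid until it is fully closed, without slamming it. Leave the mallet and the red cap alone.

Things in the scene. Friction and masses are not known exactly. Their poses are not given: they have to be found in the camera images.
- machine: green stud-cleaning machine, fixed; origin on the counter under the middle of its catch tray, x across the tray, y along it towards the 290 mm high housing, which begins at y = 275 mm (chute, below 95 mm high, from 185 mm). Beyond the tray's +x side stand the jaws: a block at x 125 to 195 mm, 75 mm high, whose front face at y = 45 mm looks to -y, with clear counter in front
- tray (a point): middle of the dark steel catch tray's floor, 4 mm above the counter. Tray 200 mm (machine x) by 360 mm (machine y), lip 5 mm thick, its top 14 mm above the counter. The studs start side by side in it, 62 mm apart along y, lying roughly along x
- gap_mouth (a point): centre of the mouth of the gap between the jaws, on their front face, 22 mm above the counter. The gap is level, 8 mm high (18 to 26 mm above the counter), 48 mm deep, open at both sides, 70 mm wide; axes as machine, so the blade goes in along +y
- stud1: one finished stud bolt (all alike, some may be absent), 140 mm long along its own x; origin mid-length on its axis. Round shank 20 mm thick, 90 mm of it free between two hexagon nuts 36 mm across flats (41.6 over corners), 18 mm thick, centred 54 mm either side of the middle; 24 mm threaded ends. About 0.5 kg. Rests on nut flats, axis 18 mm above its support
- stud2: one finished stud bolt (all alike, some may be absent), 140 mm long along its own x; origin mid-length on its axis. Round shank 20 mm thick, 90 mm of it free between two hexagon nuts 36 mm across flats (41.6 over corners), 18 mm thick, centred 54 mm either side of the middle; 24 mm threaded ends. About 0.5 kg. Rests on nut flats, axis 18 mm above its support
- stud3: one finished stud bolt (all alike, some may be absent), 140 mm long along its own x; origin mid-length on its axis. Round shank 20 mm thick, 90 mm of it free between two hexagon nuts 36 mm across flats (41.6 over corners), 18 mm thick, centred 54 mm either side of the middle; 24 mm threaded ends. About 0.5 kg. Rests on nut flats, axis 18 mm above its support
- stud4: one finished stud bolt (all alike, some may be absent), 140 mm long along its own x; origin mid-length on its axis. Round shank 20 mm thick, 90 mm of it free between two hexagon nuts 36 mm across flats (41.6 over corners), 18 mm thick, centred 54 mm either side of the middle; 24 mm threaded ends. About 0.5 kg. Rests on nut flats, axis 18 mm above its support
- stud5: one finished stud bolt (all alike, some may be absent), 140 mm long along its own x; origin mid-length on its axis. Round shank 20 mm thick, 90 mm of it free between two hexagon nuts 36 mm across flats (41.6 over corners), 18 mm thick, centred 54 mm either side of the middle; 24 mm threaded ends. About 0.5 kg. Rests on nut flats, axis 18 mm above its support
- tote: grey plastic tote, fixed, open on top: 180 mm (x) by 300 mm (y) by 60 mm high outside, walls and floor 5 mm; origin under its middle on the counter; its lid is hinged along its +x rim
- lid (a joint): angle of the blue tote lid in rad: 0 fully closed, grows as it opens, 1.57 upright (starts 1.5 to 1.75, leaning a little either way); stiff hinge, stays where it is left, must be pushed all the way down (about 3 N at 130 mm from the hinge)
- lid_hinge (a point): middle of the lid's hinge line, 60.5 mm above the counter, at the underside of the lid; hinge line along the tote's y
- lid_handle (a point): outer end of the black knob on the lid's outer (upper) face, on its centre line, 150 mm from the hinge and 43 mm out from the underside; the lid is 180 mm from hinge to free edge, 300 mm wide, 8 mm thick; beside the knob its outer face is bare
- gauge: blue steel feeler gauge block with polished edges, standing on the counter, about 0.45 kg; origin under the block's middle; block 60 mm (x) by 28 mm (y) by 45 mm high; a flat level steel blade, 4 mm thick, 24 mm wide, sticks out 40 mm from its +x face at a middle height of 22 mm, level with the jaw gap when the block stands on the counter
- gauge_shoulder (a point): middle of the block's +x face where the blade leaves it; axes as gauge. Fully home, it coincides with gap_mouth
- mallet: copper-faced mallet lying on the counter, bystander; head 107 mm long, handle 200 mm; origin under its head
- cap: red plastic thread protector cap, bystander, 56 mm wide, 58 mm high; origin under its middle
Not all that is in view belongs to the job. Leave any pink look-alike of the stud5 alone. Leave any yellow look-alike of the stud1 alone.

How it is judged (in metres and radians):
On the way, in this order (a step that is already met when the one before it is completed fails the run):
1. the gauge blade is fully home in the jaw gap (y of gauge_shoulder in the frame of gap_mouth between -0.006 and 0.004 m and x of gauge_shoulder in the frame of gap_mouth between -0.015 and 0.015 m and z of gauge_shoulder in the frame of gap_mouth between -0.006 and 0.006 m and angle between the x axis of gauge and the y axis of machine, either way round below 0.12 rad), for 0.2 s.
2. every stud is in the tote (x of stud1 in the frame of tote between -0.08 and 0.08 m and y of stud1 in the frame of tote between -0.14 and 0.14 m and z of stud1 in the frame of tote between 0 and 0.045 m and x of stud2 in the frame of tote between -0.08 and 0.08 m and y of stud2 in the frame of tote between -0.14 and 0.14 m and z of stud2 in the frame of tote between 0 and 0.045 m and x of stud3 in the frame of tote between -0.08 and 0.08 m and y of stud3 in the frame of tote between -0.14 and 0.14 m and z of stud3 in the frame of tote between 0 and 0.045 m and x of stud4 in the frame of tote between -0.08 and 0.08 m and y of stud4 in the frame of tote between -0.14 and 0.14 m and z of stud4 in the frame of tote between 0 and 0.045 m and x of stud5 in the frame of tote between -0.08 and 0.08 m and y of stud5 in the frame of tote between -0.14 and 0.14 m and z of stud5 in the frame of tote between 0 and 0.045 m), for 0.2 s.
3. the lid is closed (value of joint lid below 0.05 rad), for 0.2 s.
At the end, for the whole second after the job is handed in: the gauge's shoulder is within 6 mm of the jaw face, within 15 mm of the gap's middle sideways, square within 0.12 rad; every stud lies at rest inside the tote, wholly below its rim (middle under 45 mm above the counter, so not on top of others); the lid is within 0.05 rad of closed (all of step 1 and all of step 2 and linear speed of each of stud1, stud2, stud3, stud4, stud5 below 0.03 m/s and value of joint lid below 0.05 rad); the robot touches nothing.
It fails at once if a stud is put in the tote while the gauge blade is not in the gap (y of gauge_shoulder in the frame of gap_mouth below -0.03 m and ((x of stud1 in the frame of tote between -0.08 and 0.08 m and y of stud1 in the frame of tote between -0.14 and 0.14 m and z of stud1 in the frame of tote between 0 and 0.045 m) or (x of stud2 in the frame of tote between -0.08 and 0.08 m and y of stud2 in the frame of tote between -0.14 and 0.14 m and z of stud2 in the frame of tote between 0 and 0.045 m) or (x of stud3 in the frame of tote between -0.08 and 0.08 m and y of stud3 in the frame of tote between -0.14 and 0.14 m and z of stud3 in the frame of tote between 0 and 0.045 m) or (x of stud4 in the frame of tote between -0.08 and 0.08 m and y of stud4 in the frame of tote between -0.14 and 0.14 m and z of stud4 in the frame of tote between 0 and 0.045 m) or (x of stud5 in the frame of tote between -0.08 and 0.08 m and y of stud5 in the frame of tote between -0.14 and 0.14 m and z of stud5 in the frame of tote between 0 and 0.045 m))).
It fails at once if the lid is slammed (faster than 3.5 rad/s) (velocity of joint lid below -3.5 rad/s).
It fails at once if the mallet or the cap is moved more than 30 mm (distance of any of mallet, cap from where it was at the start of the episode above 0.03 m).
Of stud1, stud2, stud3, stud4, stud5 only 3 to 5 are there at a start; the rules pass over those that are not, and their reading is None.
At some moment in a run one of stud1, stud2, stud3, stud4, stud5 may be knocked a few centimetres aside while the robot is not near it.
Once in a run the grip may slacken for a moment while it holds something.
It also fails if it takes over 210 s, if anything falls off the work surface, if the arm or the gripper's body presses on something with over 40 N, if the wrist force passes 120 N, or if a joint passes its speed limit or range.

## Working session

There is one attempt and no reset: what is moved stays moved. The work goes in short steps, Python scripts to look and compute and a shell command to move; the robot and the scene stay as the last step left them, time stands still between calls to the robot, and variables do not carry over. Pictures are saved under pics/ and viewed, at most 14 in all, crops included, and the job is handed in when it is done.

```bash
mkdir -p pics; cat > h.py <<'E'
from plant import *
import numpy as np, cv2
from scipy.spatial.transform import Rotation as R
def ray(p,uv):
    n=cv2.undistortPoints(np.array([[uv]],float),np.array(p["intrinsics"]),np.array(p["distortion"]))[0,0]
    T=np.array(p["pose"]);return T[:3,3],T[:3,:3]@np.array([n[0],n[1],1.])
def at(p,uv,z):
    o,d=ray(p,uv);return o+d*(z-o[2])/d[2]
def tri(l):
    A=np.zeros((3,3));b=np.zeros(3);g=[]
    for p,uv in l:
        o,d=ray(p,uv);d=d/np.linalg.norm(d);M=np.eye(3)-np.outer(d,d);A+=M;b+=M@o
    return np.linalg.solve(A,b)
def proj(p,X):
    T=np.linalg.inv(np.array(p["pose"]));r=cv2.Rodrigues(T[:3,:3])[0]
    return cv2.projectPoints(np.array(X,float).reshape(-1,3),r,T[:3,3],np.array(p["intrinsics"]),np.array(p["distortion"]))[0][:,0]
def save(p,n): cv2.imwrite("pics/"+n+".png",p["color"][:,:,::-1])
E
python3 - <<'E'
from h import *
s=capture("side");t=capture("top");im=np.hstack([s["color"],t["color"]])
cv2.imwrite("pics/a.png",s["color"][:,:,::-1]);cv2.imwrite("pics/b.png",t["color"][:,:,::-1])
o=get_obs();print({k:np.round(v,3).tolist() for k,v in o.items()})
for p in(s,t):
    print(np.round(p["pose"],2).tolist(),np.round(p["intrinsics"],1).tolist())
    for n in["tray","gap_mouth","stud1","tote","lid_hinge","lid_handle","gauge","gauge_shoulder","mallet","cap","machine"]:
        print(n,[(np.round(q["centre"],1).tolist(),round(q["conf"],2)) for q in tip_of(p,n)])
E
```

```text
{'time': 0.1, 'joint_positions': [-1.315, 0.343, 1.525, -0.0, 1.275, -0.146], 'dq': [-0.0, -0.002, -0.003, -0.001, -0.0, -0.001], 'tau': [0.001, -43.2, -24.47, 0.072, 0.053, -0.0], 'tool_pos': [205.312, -483.049, 404.127], 'tcp_rot': [-3.14, -0.0, 0.402], 'contact_force': [0.238, 0.273, 0.453], 'moment': [-0.031, -0.032, 0.019], 'finger_force': 0.0, 'grip_width': 91.747}
[[-0.73, -0.41, 0.54, -95.73], [-0.68, 0.42, -0.6, 754.74], [0.02, -0.81, -0.58, 715.8], [0.0, 0.0, 0.0, 1.0]] [[486.9, 0.0, 281.8], [0.0, 486.9, 213.6], [0.0, 0.0, 1.0]]
tray [([237.8, 264.2], 0.82)]
gap_mouth [([172.7, 239.4], 0.94), ([239.3, 265.0], 0.34)]
stud1 [([319.7, 309.1], 0.9), ([281.2, 233.3], 0.85), ([255.7, 243.2], 0.81), ([201.9, 289.2], 0.8), ([259.7, 377.8], 0.62), ([356.8, 165.2], 0.37)]
tote [([381.2, 190.1], 0.57)]
lid_hinge [([357.2, 163.5], 0.91)]
lid_handle [([342.8, 106.0], 0.57)]
gauge [([243.0, 202.5], 0.77)]
gauge_shoulder [([238.2, 197.8], 0.55)]
mallet []
cap [([200.6, 200.7], 0.76)]
machine [([241.7, 267.0], 0.96)]
[[0.03, -0.99, 0.17, 315.96], [-1.0, -0.03, -0.0, 91.7], [0.01, -0.17, -0.99, 1189.91], [0.0, 0.0, 0.0, 1.0]] [[490.0, 0.0, 283.0], [0.0, 490.0, 212.9], [0.0, 0.0, 1.0]]
tray [([231.0, 219.6], 0.69), ([178.0, 219.5], 0.32)]
gap_mouth [([211.3, 154.9], 0.96)]
stud1 [([176.3, 217.7], 0.96), ([251.9, 212.5], 0.89), ([279.1, 218.1], 0.84), ([150.2, 320.3], 0.79), ([228.6, 311.6], 0.59), ([441.7, 167.6], 0.37)]
tote [([415.3, 251.3], 0.91)]
lid_hinge [([425.0, 206.2], 0.75), ([273.3, 118.7], 0.35)]
lid_handle [([445.0, 169.9], 0.56)]
gauge [([302.9, 147.7], 0.94)]
gauge_shoulder [([291.6, 146.9], 0.62)]
mallet [([363.8, 129.2], 0.66), ([211.0, 157.6], 0.42), ([290.9, 147.3], 0.18)]
cap [([273.7, 117.2], 0.98)]
machine [([231.0, 220.6], 0.61), ([253.9, 210.7], 0.41)]
```

View pics/a.png

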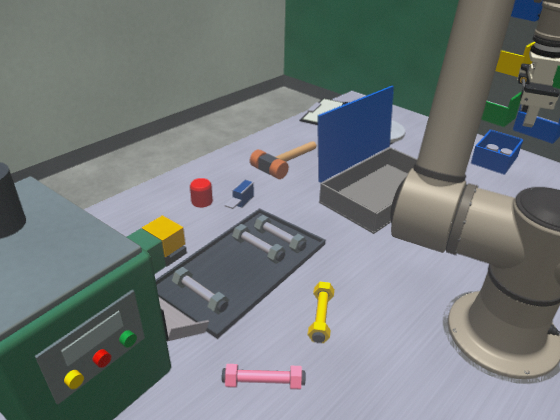

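View pics/b.png

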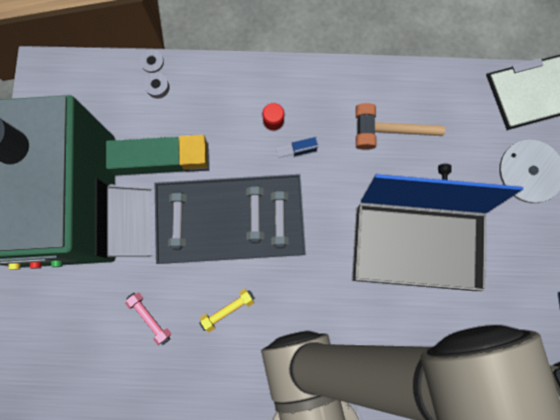

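```bash
python3 - <<'E'
from h import *
s=capture("side");t=capture("top")
f=lambda p,n:{} 
P={"tray":((237.8,264.2),(231,219.6)),"gap_mouth":((172.7,239.4),(211.3,154.9)),"hinge":((357.2,163.5),(425,206.2)),"handle":((342.8,106),(445,169.9)),"gauge":((243,202.5),(302.9,147.7)),"shoulder":((238.2,197.8),(291.6,146.9)),"cap":((200.6,200.7),(273.7,117.2)),"tote":((381.2,190.1),(415.3,251.3))}
for n,(a,b) in P.items():print(n,tri([(s,a),(t,b)]).round(1))
S=[(319.7,309.1),(281.2,233.3),(255.7,243.2),(201.9,289.2),(259.7,377.8)]
for b in[(176.3,217.7),(251.9,212.5),(279.1,218.1),(150.2,320.3),(228.6,311.6)]:
    print("stud top",b,at(t,b,22).round(1))
for a in S:print("stud side",a,at(s,a,22).round(1))
print("mallet",at(t,(363.8,129.2),20))
for p in(s,t):
  for q in trace(p,"stud1"):
    m=cv2.minAreaRect(np.argwhere(q["pixels"])[:,::-1].astype(np.float32));pts=np.argwhere(q["pixels"])[:,::-1]
    col=p["color"][q["pixels"]].mean(0).round()
    c=pts.mean(0);u,sv,v=np.linalg.svd(pts-c,full_matrices=False);a=at(p,c-20*v[0],20);b=at(p,c+20*v[0],20)
    print(np.round(q["rect"]),round(q["conf"],2),col,"c",at(p,c,20).round(),"yaw",np.arctan2(*(b-a)[[1,0]]).round(3))
E
```

```text
tray [503.2 219.1   1.6]
gap_mouth [662.4 274.2  12.9]
hinge [ 533.9 -248.    54.6]
handle [ 588.3 -242.6  206.9]
gauge [687.6  40.5  -8.2]
shoulder [676.8  68.7  25.7]
cap [765.7 117.5  -2.9]
tote [ 433.1 -229.8   21.6]
stud top (176.3, 217.7) [496.9 345.8  22. ]
stud top (251.9, 212.5) [514.6 163.8  22. ]
stud top (279.1, 218.1) [502.8  97.7  22. ]
stud top (150.2, 320.3) [252.8 391.9  22. ]
stud top (228.6, 311.6) [278.  209.7  22. ]
stud side (319.7, 309.1) [283.  215.6  22. ]
stud side (281.2, 233.3) [497.5  93.7  22. ]
stud side (255.7, 243.2) [513.9 160.4  22. ]
stud side (201.9, 289.2) [487.1 338.5  22. ]
stud side (259.7, 377.8) [256.5 406.   22. ]
mallet [ 734.15567983 -107.9003184    20.        ]
[263. 377.  83.  25.] 0.85 [205. 132. 157.] c [257. 400.  20.] yaw -2.413
[282. 233.  52.  36.] 0.74 [118. 122. 127.] c [501.  94.  20.] yaw -3.113
[259. 245.  55.  41.] 0.64 [118. 122. 127.] c [511. 154.  20.] yaw -3.092
[320. 314.  24.  64.] 0.64 [183. 166.  39.] c [276. 221.  20.] yaw 2.173
[201. 290.  55.  46.] 0.58 [118. 122. 127.] c [489. 341.  20.] yaw -3.106
[256. 213.  15.  60.] 0.7 [121. 127. 134.] c [514. 156.  20.] yaw -3.095
[178. 221.  18.  61.] 0.68 [121. 127. 134.] c [493. 343.  20.] yaw -3.109
[279. 215.  12.  60.] 0.66 [128. 134. 142.] c [508.  97.  20.] yaw -3.124
[150. 319.  46.  49.] 0.63 [197. 137. 160.] c [256. 397.  20.] yaw -2.414
[228. 313.  54.  39.] 0.63 [201. 193.  93.] c [282. 214.  20.] yaw 2.17
```

The side view shows a clear tray with three grey studs in it, a pink (262,377) and a yellow (321,312) decoy outside, the jaws as a yellow block (165,237), and the gauge at (243,190) with its blade towards the jaws. The top view agrees: studs at columns 178, 255 and 279, tote centre (420,248) with an upright lid. I'll zoom in for the edges.

```bash
python3 - <<'E'
from h import *
s=capture("side");t=capture("top")
c=t["color"][100:300,140:500];cv2.imwrite("pics/c.png",cv2.resize(c,None,fx=2.2,fy=2.2,interpolation=cv2.INTER_CUBIC)[:,:,::-1])
c=s["color"][80:290,130:430];cv2.imwrite("pics/d.png",cv2.resize(c,None,fx=2.6,fy=2.6,interpolation=cv2.INTER_CUBIC)[:,:,::-1])
E
```

```text
(no output)
```

View pics/c.png

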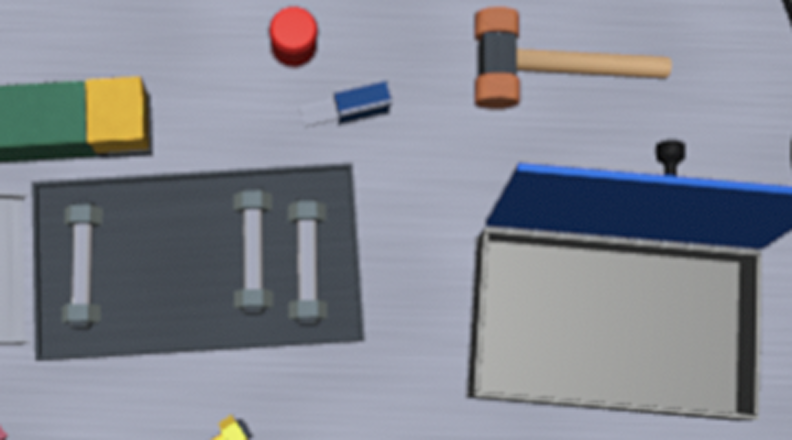

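View pics/d.png

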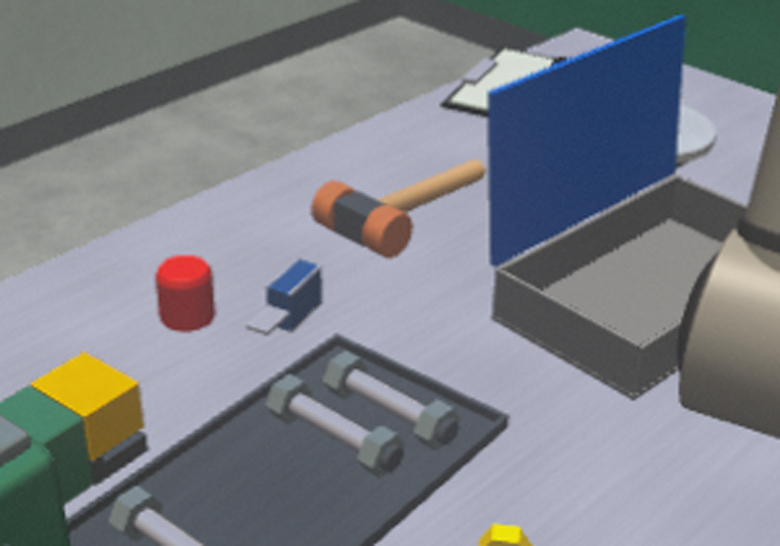

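Crop c shows the tray corners, the jaw's front edge (141,77)–(150,150), the gauge top and the tote rim. Crop d shows the same gauge top at about (293,280). I'll fit the known rectangles to them.

```bash
python3 - <<'E'
from h import *
from scipy.optimize import least_squares as LS
s=capture("side");t=capture("top")
C=lambda u,v:(140+u/2.2-.3,100+v/2.2-.3)
D=lambda u,v:(130+u/2.6-.3,80+v/2.6-.3)
def fit(local,obs,g):
    def X(q,l):
        c,s_=np.cos(q[2]),np.sin(q[2]);return [q[0]+c*l[0]-s_*l[1],q[1]+s_*l[0]+c*l[1],l[2]]
    def e(q):return np.concatenate([proj(p,X(q,l))[0]-uv for l,(p,uv) in zip(local,obs)])
    r=LS(e,g);print("  res",r.fun.round(1));return r.x
# machine from top: tray corners, jaws
L=[(100,180,14),(100,-180,14),(-100,-180,14),(-100,180,14),(195,45,75),(125,45,75)]
O=[(t,C(*c)) for c in[(33,183),(351,165),(363,340),(37,359),(141,77),(149,150)]]
q1=fit(L,O,[503,219,.06]);print("machine",q1)
q=fit(L[1:3],[(s,D(337,336)),(s,D(508,420))],q1);print("side only",q)
L=L+[(100,-180,14),(-100,-180,14),(125,45,75),(195,45,75)];O=O+[(s,D(*c)) for c in[(337,336),(508,420),(139,382),(81,352)]]
m=fit(L,O,q1);print("machine both",m)
# gauge z=45 top
L=[(30,14,45),(-30,14,45),(-30,-14,45),(30,-14,45)]
Ot=[(t,C(*c)) for c in[(338,112),(390,98),(386,82),(335,97)]]
Os=[(s,D(*c)) for c in[(286,298),(320,268),(302,261),(267,291)]]
for n,o,l in(("top",Ot,L),("side",Os,L),("both",Ot+Os,L+L)):print("gauge",n,fit(l,o,[688,45,1.7]))
print("blade tip z22",at(t,C(302,116),22),at(s,D(255,329),22))
for a,b in zip(Ot,Os):print("tri",tri([a,b]).round(1))
# tote
L=[(-90,150,60),(-90,-150,60),(90,150,60),(90,-150,60)]
Ot=[(t,C(*c)) for c in[(469,397),(755,418),(485,231),(760,250)]]
print("tote top",fit(L,Ot,[440,-235,-.05]))
L2=[(90,150,60),(-90,150,60)];Os=[(s,D(494,271)),(s,D(640,347))]
print("tote both",fit(L+L2,Ot+Os,[440,-235,-.05]))
# lid far top edge corners
print("lid near corner tri",tri([(t,C(520,164)),(s,D(489,92))]))
c,s_=np.cos(m[2]),np.sin(m[2]);print("gap",m[0]+160*c-45*s_,m[1]+160*s_+45*c)
E
```

```text
res [-0.2  0.4  1.2  0.1  1.3  1.5 -0.6  1.8  0.5  0.4 -2.2 -4.3]
machine [4.98384732e+02 2.18687155e+02 8.71721632e-02]
  res [-0.1 -0.1  0.1  0.1]
side only [4.98456755e+02 2.24045933e+02 7.27421112e-02]
  res [-0.7  0.3  0.7  0.1  0.8  1.5 -1.1  1.7  0.1  0.4 -2.6 -4.3 -0.  -0.9
  0.6 -1.4  0.3 -0.   1.1 -0.5]
machine both [4.98473494e+02 2.19922217e+02 8.63394905e-02]
  res [ 0.8  1.8  0.9  1.8 -0.6 -1.6 -1.  -2.1]
gauge top [683.4475229   41.26272286   1.87172581]
  res [ 0.8 -0.1  1.1  0.7 -0.9  0.2 -1.  -0.8]
gauge side [677.82086539  44.3362282    1.77740607]
  res [ 0.2  2.   0.6  2.9 -0.4 -0.6 -1.1 -2.   1.2 -1.1  0.4 -0.6 -2.  -0.8
 -0.9 -1.5]
gauge both [681.92315585  41.63301945   1.83168564]
blade tip z22 [666.88614442 107.54533468  22.        ] [666.65915747 106.90733822  22.        ]
tri [666.7  67.   39. ]
tri [682.2   8.5  40.9]
tri [700.8  14.   43.2]
tri [685.2  72.   40.4]
  res [ 1.1  0.1  0.9  0.9 -1.8 -1.4 -0.3  0.3]
tote top [ 4.38958648e+02 -2.32690003e+02 -5.50231421e-02]
  res [ 1.3  0.2  1.1  1.  -1.7 -1.3 -0.2  0.4 -0.8 -0.6  0.1  0.8]
tote both [ 4.38776316e+02 -2.32973148e+02 -5.41696610e-02]
lid near corner tri [562.43712775 -95.80862287 236.17384131]
gap 653.9970520524067 278.5517567864971
```

```bash
cat >> h.py <<'E'
def plan(wps,start=None):
    "wps: TCP x,y,z,yaw (mm,rad); prints tool-frame shifts from the previous one"
    o=get_obs();p=np.array(start[:3] if start else o["tool_pos"],float);y=start[3] if start else o["tcp_rot"][2]
    for w in wps:
        d=np.array(w[:3],float)-p;c,s=np.cos(y),np.sin(y);dy=(w[3]-y+np.pi)%(2*np.pi)-np.pi
        print([round(v/1000,3) for v in(c*d[0]+s*d[1],s*d[0]-c*d[1],-d[2])]+[round(-dy,3)],"rows",round(max(np.linalg.norm(d)/41.7,abs(dy)/.125),1))
        p=np.array(w[:3],float);y=w[3]
E
python3 - <<'E'
from h import *
plan([(320,-220,404,1.1),(430,40,404,1.8),(685,31,300,1.8)],[205.3,-483.2,404.7,.402])
E
```

```text
[np.float64(0.209), np.float64(-0.197), np.float64(0.001), -0.698] rows 6.9
[np.float64(0.282), np.float64(-0.02), np.float64(-0.0), -0.7] rows 6.8
[np.float64(-0.067), np.float64(0.246), np.float64(0.104), -0.0] rows 6.6
```

```bash
python3 -m inch '[[0.209,-0.197,0.001,-0.7,1],[0.209,-0.197,0.001,-0.7,1],[0.209,-0.197,0.001,-0.7,1],[0.209,-0.197,0.001,-0.7,1],[0.209,-0.197,0.001,-0.7,1],[0.209,-0.197,0.001,-0.7,1],[0.209,-0.197,0.001,-0.7,1],[0.209,-0.197,0.001,-0.7,1]]' && python3 -m inch '[[0.282,-0.02,0,-0.7,1],[0.282,-0.02,0,-0.7,1],[0.282,-0.02,0,-0.7,1],[0.282,-0.02,0,-0.7,1],[0.282,-0.02,0,-0.7,1],[0.282,-0.02,0,-0.7,1],[0.282,-0.02,0,-0.7,0.8],[0.282,-0.02,0,-0.7,0.8]]' && python3 - <<'E'
from h import *
from scipy.optimize import least_squares as LS
s=capture("side");t=capture("top")
for n in("gauge","gauge_shoulder","gap_mouth"):
    for p in(s,t):print(n,[(at(p,q["centre"],0 if n=="gauge" else 22).round(1),round(q["conf"],2)) for q in tip_of(p,n)[:2]])
for p in(s,t):
    for q in trace(p,"gauge")[:1]:
        pts=np.argwhere(q["pixels"])[:,::-1];print(np.round(q["rect"]),at(p,pts.mean(0),25).round(1))
plan([(685,31,300,1.8)])
E
```

```text
time: 2.27
tool_pos: [321.8, -215.1, 403.9]
tcp_rot: [-3.141, -0.002, 1.107]
contact_force: [-0.2, 0.2, 0.6]
grip_width: 92.1
finger_force: 0.0
time: 2.93
tool_pos: [431.6, 44.6, 403.8]
tcp_rot: [3.14, -0.001, 1.807]
contact_force: [-0.8, -0.8, 0.2]
grip_width: 82.5
finger_force: 0.0
gauge [(array([678.5,  41.2,   0. ]), 0.8), (array([517.6, 325.5,   0. ]), 0.33)]
gauge [(array([680.7,  40.7,   0. ]), 0.76), (array([684.7,  75. ,   0. ]), 0.73)]
gauge_shoulder [(array([674.7,  65.1,  22. ]), 0.94), (array([714.2, -77.3,  22. ]), 0.46)]
gauge_shoulder [(array([681.4,  70.2,  22. ]), 0.72), (array([ 432.2, -233. ,   22. ]), 0.21)]
gap_mouth [(array([656. , 290.7,  22. ]), 0.77)]
gap_mouth [(array([657. , 271.2,  22. ]), 0.87)]
[240. 195.  29.  30.] [679.6  50.   25. ]
[298. 148.  43.  23.] [681.9  52.   25. ]
[np.float64(-0.066), np.float64(0.246), np.float64(0.104), np.float64(0.0)] rows 6.6
```

```bash
python3 -m inch '[[-0.066,0.244,0.104,0,0.75],[-0.066,0.244,0.104,0,0.75],[-0.066,0.244,0.104,0,0.75],[-0.066,0.244,0.104,0,0.75],[-0.066,0.244,0.104,0,0.75],[-0.066,0.244,0.104,0,0.75],[-0.066,0.244,0.104,0,0.75],[-0.066,0.244,0.104,0,0.75]]' && python3 -m inch '[[0,0,0.03,0,0.75],[0,0,0.06,0,0.75],[0,0,0.08,0,0.75],[0,0,0.095,0,0.75],[0,0,0.105,0,0.75],[0,0,0.105,0,0.75],[0,0,0.105,0,0.75]]' && python3 -c '
from h import *
print(get_obs()["tool_pos"],get_obs()["tcp_rot"])
s=capture("side");c=s["color"][80:290,130:430];cv2.imwrite("pics/e.png",cv2.resize(c,None,fx=2.6,fy=2.6,interpolation=cv2.INTER_CUBIC)[:,:,::-1])'
```

```text
time: 4.1
tool_pos: [685.5, 30.9, 295.3]
tcp_rot: [-3.139, -0.001, 1.8]
contact_force: [-1.7, 0.7, 1.4]
grip_width: 69.0
finger_force: 0.0
time: 4.68
tool_pos: [682.8, 31.8, 195.2]
tcp_rot: [-3.142, 0.0, 1.801]
contact_force: [0.7, -0.8, -0.0]
grip_width: 69.0
finger_force: 0.0
[682.82489357  31.79364035 195.17401502] [-3.14158663e+00  7.28790483e-05  1.80138430e+00]
```

View pics/e.png

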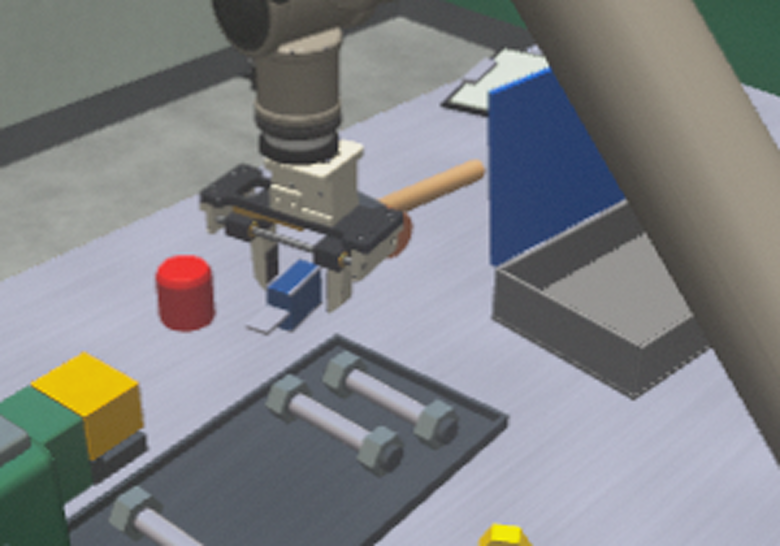

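The open fingers straddle the blue block (crop about 293,290), so I close them on it.

```bash
python3 -m inch '[[0,0,0,0,0.2],[0,0,0,0,0],[0,0,0,0,0],[0,0,0,0,0],[0,0,0,0,0],[0,0,0,0,0],[0,0,0,0,0],[0,0,0,0,0]]' && python3 - <<'E'
from h import *
from scipy.optimize import least_squares as LS
s=capture("side");t=capture("top")
for n in("gauge","gauge_shoulder","gap_mouth"):
    for p in(s,t):print(n,[(at(p,q["centre"],0 if n=="gauge" else 22).round(1),round(q["conf"],2)) for q in tip_of(p,n)[:1]])
C=lambda u,v:(140+u/2.2-.3,100+v/2.2-.3)
# refit machine without bad corner, using lateral residuals
L=[(100,180,14),(100,-180,14),(-100,-180,14),(-100,180,14),(195,45,75)]
O=[C(*c) for c in[(33,183),(351,165),(363,340),(37,359),(141,77)]]
def X(q,l):c,s_=np.cos(q[2]),np.sin(q[2]);return [q[0]+c*l[0]-s_*l[1],q[1]+s_*l[0]+c*l[1],l[2]]
r=LS(lambda q:np.concatenate([proj(t,X(q,l))[0]-o for l,o in zip(L,O)]),[498,219,.08]);print(r.x,r.fun.round(1),X(r.x,(160,45,22)))
E
```

```text
time: 5.4
tool_pos: [683.3, 32.0, 195.1]
tcp_rot: [3.14, 0.0, 1.802]
contact_force: [2.6, 0.4, 1.6]
grip_width: 27.8
finger_force: 30.0
gauge [(array([ 741.5, -104.5,    0. ]), 0.69)]
gauge []
gauge_shoulder [(array([669.6,  67.1,  22. ]), 0.58)]
gauge_shoulder []
gap_mouth [(array([713.3, -73.6,  22. ]), 0.64)]
gap_mouth []
[5.00477110e+02 2.19860246e+02 8.73057982e-02] [-0.6 -0.5  0.7 -0.7  0.8  0.6 -1.   0.9  0.1 -0.4] [np.float64(655.9439415080066), np.float64(278.6400414748285), 22]
```

```bash
python3 -c '
from h import *
plan([(664.3,180,195,1.656),(659.2,240,195,1.656)],[683.3,32,195,1.8015])'
```

```text
[np.float64(0.148), np.float64(0.015), np.float64(-0.0), 0.146] rows 3.6
[np.float64(0.06), np.float64(0.0), np.float64(-0.0), -0.0] rows 1.4
```

```bash
python3 -m inch '[[0.02,0.002,0,0.02,0],[0.04,0.004,0,0.04,0],[0.06,0.006,0,0.06,0],[0.08,0.008,0,0.08,0],[0.1,0.01,0,0.1,0],[0.12,0.012,0,0.12,0],[0.138,0.014,0,0.135,0],[0.148,0.015,0,0.145,0]]' && python3 -m inch '[[0,0,0,0,0],[0,0,0,0,0]]' && python3 - <<'E'
from h import *
s=capture("side");t=capture("top")
for n in("gauge","gauge_shoulder","gap_mouth"):
    for p in(s,t):print(n,[(at(p,q["centre"],0 if n=="gauge" else 22).round(1),round(q["conf"],2)) for q in tip_of(p,n)[:1]])
c=np.hstack([s["color"][150:290,130:270],t["color"][90:230,170:310]]);cv2.imwrite("pics/f.png",cv2.resize(c,None,fx=2.8,fy=2.8,interpolation=cv2.INTER_CUBIC)[:,:,::-1])
E
```

```text
time: 6.47
tool_pos: [663.1, 180.7, 195.0]
tcp_rot: [-3.141, 0.001, 1.657]
contact_force: [0.8, -5.2, 5.7]
grip_width: 27.9
finger_force: 30.0
time: 6.63
tool_pos: [663.0, 181.1, 195.1]
tcp_rot: [-3.141, -0.002, 1.658]
contact_force: [-0.1, 5.3, 6.0]
grip_width: 27.9
finger_force: 30.0
gauge [(array([665.3, 185.8,   0. ]), 0.9)]
gauge []
gauge_shoulder [(array([664.1, 215.8,  22. ]), 0.85)]
gauge_shoulder []
gap_mouth [(array([651.9, 284.6,  22. ]), 0.72)]
gap_mouth [(array([656.8, 270.7,  22. ]), 0.89)]
```

View pics/f.png

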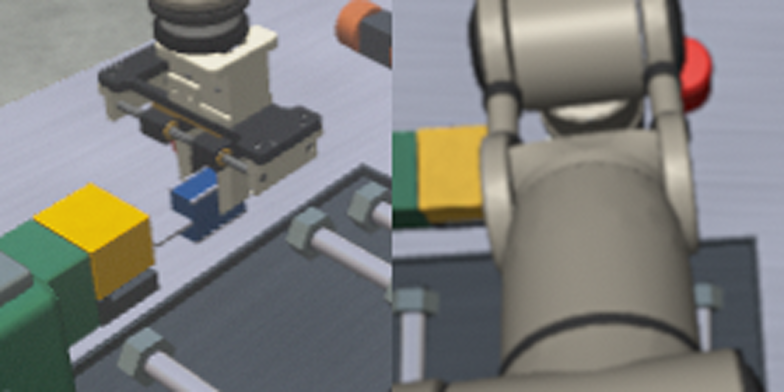

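The block is held square, with its blade (crop about 170,240) level with the jaw gap. I slide it in slowly.

```bash
python3 -m inch '[[0.006,0,0,0,0],[0.012,0,0,0,0],[0.018,0,0,0,0],[0.024,0,0,0,0],[0.03,0,0,0,0],[0.036,0,0,0,0],[0.042,0,0,0,0],[0.048,0,0,0,0]]' && python3 -m inch '[[0.002,0,0,0,0],[0.004,0,0,0,0],[0.004,0,0,0,0]]'
```

```text
time: 7.7
tool_pos: [659.3, 227.6, 194.3]
tcp_rot: [-3.14, 0.0, 1.657]
contact_force: [-0.2, -3.0, 0.7]
grip_width: 27.6
finger_force: 30.0
time: 7.95
tool_pos: [658.8, 232.1, 194.3]
tcp_rot: [-3.141, -0.0, 1.657]
contact_force: [-0.4, 0.7, 0.1]
grip_width: 28.0
finger_force: 30.0
```

```bash
for i in 1; do python3 -m inch '[[0.002,0,0,0,0],[0.004,0,0,0,0],[0.004,0,0,0,0]]'; python3 -m inch '[[0.002,0,0,0,0],[0.004,0,0,0,0],[0.004,0,0,0,0]]';  done
```

```text
time: 8.2
tool_pos: [658.6, 235.7, 194.3]
tcp_rot: [-3.141, -0.0, 1.657]
contact_force: [-0.3, -0.6, -1.5]
grip_width: 27.7
finger_force: 30.0
time: 8.45
tool_pos: [658.2, 239.8, 194.3]
tcp_rot: [-3.141, -0.0, 1.657]
contact_force: [0.7, 0.1, -2.6]
grip_width: 27.9
finger_force: 30.0
```

```bash
python3 -m inch '[[0.001,0,0,0,0],[0.002,0,0,0,0],[0.002,0,0,0,0]]'; python3 -m inch '[[0.001,0,0,0,0],[0.002,0,0,0,0],[0.002,0,0,0,0]]'; python3 -c '
from h import *
s=capture("side");t=capture("top")
c=s["color"][180:280,130:265];cv2.imwrite("pics/g.png",cv2.resize(c,None,fx=5,fy=5,interpolation=cv2.INTER_CUBIC)[:,:,::-1])'
```

```text
time: 8.7
tool_pos: [658.1, 241.6, 194.3]
tcp_rot: [-3.141, -0.0, 1.657]
contact_force: [-1.1, -0.2, -4.2]
grip_width: 27.7
finger_force: 30.0
time: 8.95
tool_pos: [658.1, 242.6, 194.3]
tcp_rot: [-3.141, 0.002, 1.657]
contact_force: [-0.2, -4.7, -5.9]
grip_width: 27.7
finger_force: 30.0
```

View pics/g.png

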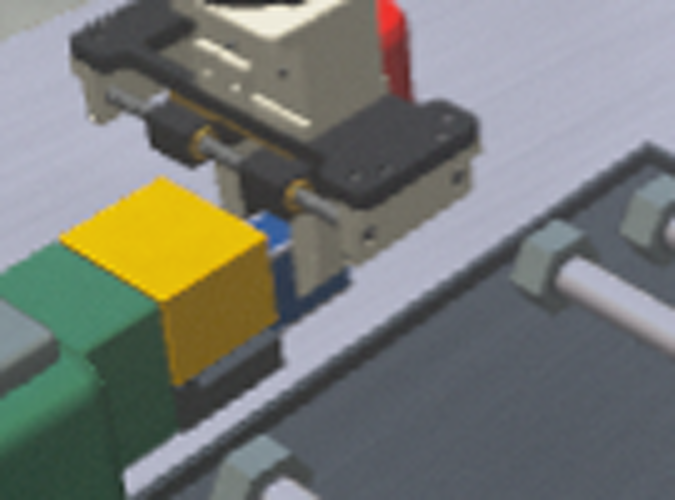

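The block's face now appears to be right at the jaw face (crop 278,290), and the force is beginning to rise.

```bash
python3 -m inch '[[0.001,0,0,0,0],[0.001,0,0,0,0],[0.001,0,0,0,0]]'; python3 -m inch '[[0.001,0,0,0,0],[0.001,0,0,0,0],[0.001,0,0,0,0]]';
```

```text
time: 9.3
tool_pos: [658.2, 242.7, 194.4]
tcp_rot: [-3.14, 0.003, 1.656]
contact_force: [-0.8, -8.4, -2.8]
grip_width: 27.6
finger_force: 30.0
time: 9.55
tool_pos: [658.2, 243.0, 194.4]
tcp_rot: [-3.14, 0.004, 1.656]
contact_force: [-0.5, -11.9, -2.7]
grip_width: 27.7
finger_force: 30.0
```

```bash
python3 -m inch '[[-0.002,0,0,0,0],[-0.002,0,0,0,0.2],[-0.002,0,0,0,0.6],[-0.002,0,0,0,0.6],[-0.002,0,0,0,0.6],[-0.002,0,0,0,0.6]]'; python3 -m inch '[[0,0,-0.02,0,0.6],[0,0,-0.05,0,0.6],[0,0,-0.09,0,0.6],[0,0,-0.13,0,0.6],[0,0,-0.17,0,0.6],[0,0,-0.17,0,0.6]]'; python3 -c '
from h import *
plan([(430,-100,365,1.656)])'
```

```text
time: 10.05
tool_pos: [658.2, 244.0, 195.5]
tcp_rot: [3.14, -0.001, 1.657]
contact_force: [-1.0, 0.4, -0.2]
grip_width: 50.1
finger_force: 0.0
time: 10.55
tool_pos: [658.8, 244.1, 375.7]
tcp_rot: [3.124, -0.003, 1.657]
contact_force: [1.0, 0.6, 1.3]
grip_width: 55.1
finger_force: 0.0
[np.float64(-0.323), np.float64(-0.258), np.float64(0.011), np.float64(0.001)] rows 9.9
```

```bash
python3 -m inch '[[-0.3,-0.24,0,0.9,0.6],[-0.3,-0.24,0,0.9,0.6],[-0.3,-0.24,0,0.9,0.6],[-0.3,-0.24,0,0.9,0.6],[-0.3,-0.24,0,0.9,0.6],[-0.3,-0.24,0,0.9,0.6],[-0.3,-0.24,0,0.9,0.6],[-0.3,-0.24,0,0.9,0.6]]';python3 -m inch '[[0,0,0,0.7,0.6],[0,0,0,0.7,0.6],[0,0,0,0.7,0.6],[0,0,0,0.7,0.6],[0,0,0,0.7,0.6],[0,0,0,0.7,0.6]]'; python3 - <<'E'
from h import *
s=capture("side");t=capture("top");save(t,"h")
for n,z in(("gauge_shoulder",22),("gap_mouth",22),("stud1",18+4)):
    for p in(s,t):print(n,[(at(p,q["centre"],z).round(1),round(q["conf"],2)) for q in tip_of(p,n)[:6]])
for p in(s,t):
  for q in trace(p,"stud1"):
    pts=np.argwhere(q["pixels"])[:,::-1]
    c=pts.mean(0);u,sv,v=np.linalg.svd(pts-c,full_matrices=False);a=at(p,c-20*v[0],24);b=at(p,c+20*v[0],24)
    print(np.round(q["rect"]),round(q["conf"],2),"c",at(p,c,24).round(1),"yaw",np.arctan((b-a)[1]/(b-a)[0]).round(3))
print(get_obs()["tool_pos"],get_obs()["tcp_rot"])
E
```

```text
time: 11.22
tool_pos: [471.6, -34.8, 365.1]
tcp_rot: [3.14, -0.001, 0.751]
contact_force: [0.8, -0.7, -0.1]
grip_width: 55.4
finger_force: 0.0
time: 11.72
tool_pos: [473.0, -33.7, 365.1]
tcp_rot: [3.141, -0.001, 0.051]
contact_force: [0.4, 0.7, 0.4]
grip_width: 54.9
finger_force: 0.0
gauge_shoulder [(array([647.8, 269.4,  22. ]), 0.62)]
gauge_shoulder [(array([663.7, 279. ,  22. ]), 0.81)]
gap_mouth [(array([481. , 239.3,  22. ]), 0.64), (array([660.6, 276.9,  22. ]), 0.57), (array([635.6, 263. ,  22. ]), 0.35)]
gap_mouth [(array([658.5, 271.3,  22. ]), 0.7)]
stud1 [(array([492.1,  97.3,  22. ]), 0.97), (array([281.1, 210.9,  22. ]), 0.97), (array([488.8, 346.9,  22. ]), 0.8), (array([252.1, 403.4,  22. ]), 0.7), (array([508.3, 160.9,  22. ]), 0.69)]
stud1 [(array([252.3, 391.9,  22. ]), 0.79), (array([276.1, 213.1,  22. ]), 0.79), (array([497.6, 344.9,  22. ]), 0.78), (array([505.8,  95.6,  22. ]), 0.62), (array([510.9, 157.6,  22. ]), 0.6)]
[264. 377.  86.  26.] 0.81 c [254.2 401.   24. ] yaw 0.729
[202. 290.  56.  50.] 0.71 c [487.7 344.1  24. ] yaw 0.033
[260. 243.  54.  37.] 0.64 c [506.3 158.1  24. ] yaw 0.039
[321. 312.  27.  66.] 0.61 c [273.7 224.5  24. ] yaw -0.977
[281. 234.  47.  34.] 0.55 c [498.4  98.8  24. ] yaw 0.043
[256. 214.  18.  56.] 0.93 c [514.  156.3  24. ] yaw 0.05
[152. 320.  48.  56.] 0.83 c [257.6 397.5  24. ] yaw 0.743
[178. 221.  16.  58.] 0.8 c [493.1 342.4  24. ] yaw 0.047
[280. 219.  17.  62.] 0.78 c [500.3  96.   24. ] yaw 0.046
[227. 311.  53.  39.] 0.63 c [281.2 214.1  24. ] yaw -0.972
[401. 127.  88.  47.] 0.63 c [ 737.7 -161.7   24. ] yaw 1.538
[221. 155.  30.  17.] 0.5 c [657.8 248.3  24. ] yaw -1.558
[473.02529959 -33.84871657 364.7107126 ] [ 3.14152009e+00 -9.38680384e-05  5.74980543e-02]
```

View pics/h.png

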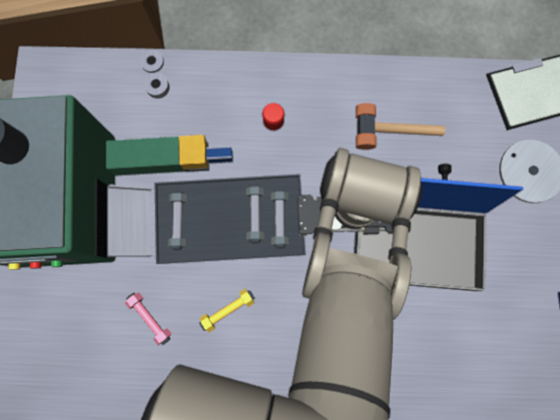

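The blade is in with the block square against the jaws (232,154). Studs are at columns 178, 255 and 280. Starting with the one at (500,96).

```bash
python3 -c '
from h import *
plan([(500,96,260,.047),(500,96,189,.047),(500,96,300,.047),(434.5,-313,300,-.054),(434.5,-313,191,-.054),(434.5,-313,300,-.054),(511,157,300,.047),(511,157,189,.047)])'
```

```text
[np.float64(0.034), np.float64(-0.128), np.float64(0.105), np.float64(0.01)] rows 4.1
[np.float64(0.0), np.float64(0.0), np.float64(0.071), -0.0] rows 1.7
[np.float64(0.0), np.float64(0.0), np.float64(-0.111), -0.0] rows 2.7
[np.float64(-0.085), np.float64(0.405), np.float64(-0.0), 0.101] rows 9.9
[np.float64(0.0), np.float64(-0.0), np.float64(0.109), -0.0] rows 2.6
[np.float64(0.0), np.float64(-0.0), np.float64(-0.109), -0.0] rows 2.6
[np.float64(0.051), np.float64(-0.473), np.float64(-0.0), -0.101] rows 11.4
[np.float64(0.0), np.float64(0.0), np.float64(0.111), -0.0] rows 2.7
```

```bash
python3 -m inch '[[0.034,-0.128,0,0.01,0.45],[0.034,-0.128,0.03,0.01,0.45],[0.034,-0.128,0.06,0.01,0.45],[0.034,-0.128,0.09,0.01,0.45],[0.034,-0.128,0.105,0.01,0.45],[0.034,-0.128,0.105,0.01,0.45],[0.034,-0.128,0.105,0.01,0.45]]'; python3 -m inch '[[0,0,0.02,0,0.45],[0,0,0.04,0,0.45],[0,0,0.06,0,0.45],[0,0,0.071,0,0.45],[0,0,0.071,0,0.45]]'; python3 -m inch '[[0,0,0,0,0],[0,0,0,0,0],[0,0,0,0,0],[0,0,0,0,0],[0,0,0,0,0],[0,0,0,0,0]]'
```

```text
time: 12.8
tool_pos: [499.5, 96.0, 259.1]
tcp_rot: [3.141, 0.003, 0.048]
contact_force: [0.2, 0.1, -0.1]
grip_width: 41.2
finger_force: 0.0
time: 13.22
tool_pos: [500.0, 94.9, 188.8]
tcp_rot: [3.141, 0.0, 0.046]
contact_force: [-0.4, 0.3, 0.2]
grip_width: 41.5
finger_force: 0.0
time: 13.72
tool_pos: [500.3, 95.9, 190.1]
tcp_rot: [3.142, -0.003, 0.047]
contact_force: [-1.1, 0.5, 8.8]
grip_width: 19.2
finger_force: 30.0
```

```bash
python3 -m inch '[[0,0,-0.01,0,0],[0,0,-0.03,0,0],[0,0,-0.06,0,0],[0,0,-0.09,0,0],[0,0,-0.11,0,0],[0,0,-0.11,0,0]]'; python3 -m inch '[[-0.006,0.03,0,0.01,0],[-0.012,0.06,0,0.02,0],[-0.018,0.09,0,0.03,0],[-0.025,0.12,0,0.04,0],[-0.031,0.15,0,0.05,0],[-0.037,0.18,0,0.06,0],[-0.042,0.2,0,0.06,0],[-0.042,0.2,0,0.06,0]]'; python3 -c '
from h import *
plan([(434.5,-313,300,-.054),(434.5,-313,191,-.054)])'
```

```text
time: 14.22
tool_pos: [500.5, 96.0, 302.9]
tcp_rot: [3.141, -0.008, 0.047]
contact_force: [0.8, -0.3, -5.3]
grip_width: 19.2
finger_force: 30.0
time: 14.88
tool_pos: [466.0, -109.0, 297.3]
tcp_rot: [3.141, 0.003, -0.017]
contact_force: [0.9, -0.4, -6.1]
grip_width: 19.1
finger_force: 30.0
[np.float64(-0.028), np.float64(0.204), np.float64(-0.003), np.float64(0.037)] rows 5.0
[np.float64(0.0), np.float64(-0.0), np.float64(0.109), -0.0] rows 2.6
```

```bash
python3 -m inch '[[-0.004,0.03,0,0.01,0],[-0.008,0.06,0,0.02,0],[-0.012,0.09,0,0.03,0],[-0.016,0.12,0,0.04,0],[-0.021,0.15,0,0.04,0],[-0.025,0.18,0,0.04,0],[-0.027,0.203,0,0.04,0],[-0.027,0.203,0,0.04,0]]'; python3 -m inch '[[0,0,0.03,0,0],[0,0,0.06,0,0],[0,0,0.08,0,0],[0,0,0.09,0,0],[0,0,0.1,0,0],[0,0,0.1,0,0],[0,0,0.1,0,0]]'
```

```text
time: 15.55
tool_pos: [436.7, -311.9, 297.3]
tcp_rot: [3.14, 0.001, -0.056]
contact_force: [1.0, -0.1, -6.1]
grip_width: 19.3
finger_force: 30.0
time: 16.13
tool_pos: [437.7, -308.4, 198.8]
tcp_rot: [-3.142, 0.0, -0.053]
contact_force: [0.8, -0.1, -5.4]
grip_width: 18.8
finger_force: 30.0
```

```bash
python3 -m inch '[[0,0,0.003,0,0],[0,0,0.006,0,0],[0,0,0.008,0,0],[0,0,0.008,0,0]]'; python3 -m inch '[[0,0,0,0,0.2],[0,0,0,0,0.45],[0,0,0,0,0.45],[0,0,0,0,0.45]]';python3 -m inch '[[0,0,-0.02,0,0.45],[0,0,-0.05,0,0.45],[0,0,-0.08,0,0.45],[0,0,-0.11,0,0.45],[0,0,-0.11,0,0.45]]'; python3 - <<'E'
from h import *
s=capture("side");t=capture("top");
for p in(s,t):
  for q in trace(p,"stud1"):
    pts=np.argwhere(q["pixels"])[:,::-1]
    c=pts.mean(0);u,sv,v=np.linalg.svd(pts-c,full_matrices=False);a=at(p,c-20*v[0],24);b=at(p,c+20*v[0],24)
    print(np.round(q["rect"]),round(q["conf"],2),"c",at(p,c,24).round(1),"yaw",np.arctan((b-a)[1]/(b-a)[0]).round(3))
plan([(437,-103,300,0),(511,157,300,.047),(511,157,189,.047)])
E
```

```text
time: 16.47
tool_pos: [437.6, -308.7, 191.2]
tcp_rot: [3.141, -0.001, -0.053]
contact_force: [0.9, -1.0, -5.2]
grip_width: 19.6
finger_force: 30.0
time: 16.8
tool_pos: [437.6, -308.8, 191.3]
tcp_rot: [3.141, -0.001, -0.053]
contact_force: [0.3, -0.1, -0.2]
grip_width: 34.9
finger_force: 0.0
time: 17.22
tool_pos: [438.6, -309.6, 306.9]
tcp_rot: [3.134, -0.009, -0.053]
contact_force: [0.7, -1.5, 0.4]
grip_width: 41.3
finger_force: 0.0
[263. 378.  88.  24.] 0.95 c [255.2 402.5  24. ] yaw 0.737
[321. 311.  28.  65.] 0.88 c [274.2 223.1  24. ] yaw -0.97
[202. 289.  55.  46.] 0.78 c [484.4 343.8  24. ] yaw 0.044
[392. 175.  33.  26.] 0.72 c [ 466.1 -310.3   24. ] yaw -0.045
[260. 244.  53.  41.] 0.6 c [506.5 157.2  24. ] yaw 0.041
[227. 310.  53.  40.] 0.9 c [282.4 213.8  24. ] yaw -0.971
[177. 220.  16.  59.] 0.76 c [492.1 342.   24. ] yaw 0.041
[150. 320.  51.  53.] 0.76 c [257.1 396.6  24. ] yaw 0.744
[448. 267.  17.  23.] 0.55 c [ 395.1 -306.5   24. ] yaw 0.021
[np.float64(-0.011), np.float64(-0.205), np.float64(0.0), np.float64(-0.053)] rows 4.9
[np.float64(0.074), np.float64(-0.26), np.float64(-0.0), -0.047] rows 6.5
[np.float64(0.0), np.float64(0.0), np.float64(0.111), -0.0] rows 2.7
```

```bash
python3 -m inch '[[-0.011,-0.205,0.005,-0.053,0.45],[-0.011,-0.205,0.005,-0.053,0.45],[-0.011,-0.205,0.005,-0.053,0.45],[-0.011,-0.205,0.005,-0.053,0.45],[-0.011,-0.205,0.005,-0.053,0.45],[-0.011,-0.205,0.005,-0.053,0.45],[-0.011,-0.205,0.005,-0.053,0.45]]'; python3 -m inch '[[0.074,-0.26,0,-0.047,0.45],[0.074,-0.26,0,-0.047,0.45],[0.074,-0.26,0,-0.047,0.45],[0.074,-0.26,0,-0.047,0.45],[0.074,-0.26,0,-0.047,0.45],[0.074,-0.26,0,-0.047,0.45],[0.074,-0.26,0,-0.047,0.45],[0.074,-0.26,0,-0.047,0.45]]'; python3 -c '
from h import *
plan([(510,157,260,.045),(510,157,189,.045)]);s=capture("side")
for q in trace(s,"stud1"):print(q["rect"],at(s,q["rect"][:2],24))'
```

```text
time: 18.0
tool_pos: [437.0, -101.3, 294.7]
tcp_rot: [-3.141, 0.003, 0.004]
contact_force: [0.4, -1.3, 0.5]
grip_width: 41.1
finger_force: 0.0
time: 18.67
tool_pos: [512.6, 159.2, 294.6]
tcp_rot: [-3.141, -0.0, 0.049]
contact_force: [-0.6, -0.0, -0.4]
grip_width: 41.4
finger_force: 0.0
[np.float64(-0.003), np.float64(0.002), np.float64(0.035), np.float64(0.004)] rows 0.8
[np.float64(0.0), np.float64(0.0), np.float64(0.071), -0.0] rows 1.7
[264.1, 376.2, 84.6, 25.5] [252.41832659 399.693759    24.        ]
[201.0, 290.2, 51.2, 45.5] [484.55641004 342.76940807  24.        ]
[320.0, 311.1, 24.8, 63.1] [278.2235314  220.77637378  24.        ]
[400.7, 175.9, 42.2, 25.2] [ 434.76073736 -325.68523416   24.        ]
[258.6, 243.8, 56.1, 40.7] [505.97101763 159.10360457  24.        ]
```

```bash
python3 -m inch '[[-0.003,0.001,0.03,0,0.45],[-0.003,0.001,0.06,0,0.45],[-0.003,0.001,0.085,0,0.45],[-0.003,0.001,0.1,0,0.45],[-0.003,0.001,0.106,0,0.45],[-0.003,0.001,0.106,0,0.45]]'; python3 -m inch '[[0,0,0,0,0],[0,0,0,0,0],[0,0,0,0,0],[0,0,0,0,0],[0,0,0,0,0],[0,0,0,0,0]]'; python3 -m inch '[[0,0,-0.01,0,0],[0,0,-0.03,0,0],[0,0,-0.06,0,0],[0,0,-0.09,0,0],[0,0,-0.11,0,0],[0,0,-0.11,0,0]]'; python3 -c '
from h import *
plan([(475,-40,300,0),(439,-231,300,-.054)])'
```

```text
time: 19.27
tool_pos: [508.2, 153.8, 188.2]
tcp_rot: [3.141, 0.004, 0.044]
contact_force: [0.0, 0.1, -0.0]
grip_width: 41.3
finger_force: 0.0
time: 19.77
tool_pos: [508.8, 155.7, 190.8]
tcp_rot: [-3.142, -0.002, 0.047]
contact_force: [-0.4, -0.9, 6.0]
grip_width: 19.0
finger_force: 30.0
time: 20.27
tool_pos: [509.2, 155.9, 304.0]
tcp_rot: [-3.141, -0.007, 0.047]
contact_force: [1.6, 0.7, -4.1]
grip_width: 18.9
finger_force: 30.0
[np.float64(-0.043), np.float64(0.194), np.float64(0.004), np.float64(0.047)] rows 4.8
[np.float64(-0.036), np.float64(0.191), np.float64(-0.0), 0.054] rows 4.7
```

```bash
python3 -m inch '[[-0.007,0.03,0,0.01,0],[-0.013,0.06,0,0.02,0],[-0.02,0.09,0,0.03,0],[-0.026,0.12,0,0.04,0],[-0.033,0.15,0,0.047,0],[-0.04,0.18,0,0.047,0],[-0.043,0.194,0,0.047,0],[-0.043,0.194,0,0.047,0]]'; python3 -m inch '[[-0.006,0.03,0,0.01,0],[-0.011,0.06,0,0.02,0],[-0.017,0.09,0,0.03,0],[-0.023,0.12,0,0.04,0],[-0.028,0.15,0,0.05,0],[-0.034,0.18,0,0.054,0],[-0.036,0.191,0,0.054,0],[-0.036,0.191,0,0.054,0]]'; python3 -m inch '[[0,0,0.03,0,0],[0,0,0.06,0,0],[0,0,0.08,0,0],[0,0,0.09,0,0],[0,0,0.1,0,0],[0,0,0.1,0,0],[0,0,0.1,0,0]]'
```

```text
time: 20.93
tool_pos: [473.5, -42.7, 298.2]
tcp_rot: [3.141, 0.003, -0.003]
contact_force: [-0.7, -0.2, -4.8]
grip_width: 19.1
finger_force: 30.0
time: 21.6
tool_pos: [438.0, -232.9, 298.5]
tcp_rot: [-3.141, 0.001, -0.057]
contact_force: [0.4, -0.4, -5.4]
grip_width: 19.0
finger_force: 30.0
time: 22.18
tool_pos: [438.9, -230.9, 199.9]
tcp_rot: [-3.142, -0.0, -0.054]
contact_force: [0.6, -0.2, -5.6]
grip_width: 19.1
finger_force: 30.0
```

```bash
python3 -m inch '[[0,0,0.003,0,0],[0,0,0.006,0,0],[0,0,0.008,0,0],[0,0,0.008,0,0]]'; python3 -m inch '[[0,0,0,0,0.2],[0,0,0,0,0.45],[0,0,0,0,0.45],[0,0,0,0,0.45]]';python3 -m inch '[[0,0,-0.02,0,0.45],[0,0,-0.05,0,0.45],[0,0,-0.08,0,0.45],[0,0,-0.11,0,0.45],[0,0,-0.11,0,0.45]]'; python3 - <<'E'
from h import *
s=capture("side");t=capture("top");
for p in(s,t):
  for q in trace(p,"stud1"):
    pts=np.argwhere(q["pixels"])[:,::-1]
    c=pts.mean(0);u,sv,v=np.linalg.svd(pts-c,full_matrices=False);a=at(p,c-20*v[0],24);b=at(p,c+20*v[0],24)
    print(np.round(q["rect"]),round(q["conf"],2),"c",at(p,c,24).round(1),"yaw",np.arctan((b-a)[1]/(b-a)[0]).round(3))
plan([(470,50,300,0),(491,342,300,.04),(491,342,191,.04)])
E
```

```text
time: 22.52
tool_pos: [438.6, -231.3, 191.9]
tcp_rot: [3.141, -0.001, -0.054]
contact_force: [-0.2, 0.1, -4.7]
grip_width: 19.2
finger_force: 30.0
time: 22.85
tool_pos: [438.8, -231.4, 192.3]
tcp_rot: [3.141, -0.001, -0.054]
contact_force: [0.3, 0.0, -0.3]
grip_width: 34.5
finger_force: 0.0
time: 23.27
tool_pos: [439.8, -232.0, 307.5]
tcp_rot: [3.135, -0.009, -0.054]
contact_force: [1.5, -0.4, 0.7]
grip_width: 41.3
finger_force: 0.0
[202. 289.  57.  48.] 0.94 c [482.5 343.7  24. ] yaw 0.041
[262. 378.  86.  26.] 0.82 c [254.  401.5  24. ] yaw 0.734
[395. 176.  36.  27.] 0.79 c [ 459.4 -310.2   24. ] yaw -0.091
[381. 188.  48.  28.] 0.64 c [ 446.2 -233.7   24. ] yaw 0.07
[228. 309.  54.  37.] 0.85 c [280.6 214.5  24. ] yaw -0.968
[149. 321.  46.  51.] 0.68 c [256.5 397.1  24. ] yaw 0.734
[414. 245.  16.  57.] 0.46 c [ 408.7 -222.4   24. ] yaw -0.125
[441. 187. 164.  47.] 0.41 c [ 581.7 -247.4   24. ] yaw -1.52
[np.float64(0.017), np.float64(-0.282), np.float64(0.001), np.float64(-0.054)] rows 6.8
[np.float64(0.021), np.float64(-0.292), np.float64(-0.0), -0.04] rows 7.0
[np.float64(0.0), np.float64(0.0), np.float64(0.109), -0.0] rows 2.6
```

```bash
python3 -m inch '[[0.017,-0.282,0,-0.054,0.5],[0.017,-0.282,0,-0.054,0.5],[0.017,-0.282,0,-0.054,0.5],[0.017,-0.282,0,-0.054,0.5],[0.017,-0.282,0,-0.054,0.5],[0.017,-0.282,0,-0.054,0.5],[0.017,-0.282,0,-0.054,0.5],[0.017,-0.282,0,-0.054,0.5]]'; python3 - <<'E'
from h import *
s=capture("side");t=capture("top")
for p in(s,t):
  for q in trace(p,"stud1"):
    pts=np.argwhere(q["pixels"])[:,::-1];c=pts.mean(0);u,sv,v=np.linalg.svd(pts-c,full_matrices=False);a=at(p,c-20*v[0],24);b=at(p,c+20*v[0],24)
    print(np.round(q["rect"]),round(q["conf"],2),"c",at(p,c,24).round(1),"yaw",np.arctan((b-a)[1]/(b-a)[0]).round(3))
plan([(490,342,300,.04)])
c=np.hstack([s["color"][200:340,130:270],t["color"][150:290,80:220]]);cv2.imwrite("pics/i.png",cv2.resize(c,None,fx=2.8,fy=2.8,interpolation=cv2.INTER_CUBIC)[:,:,::-1])
E
```

```text
time: 24.13
tool_pos: [470.4, 54.3, 300.4]
tcp_rot: [-3.14, 0.002, 0.005]
contact_force: [0.0, -0.3, -0.1]
grip_width: 46.0
finger_force: 0.0
[380. 188.  48.  35.] 0.9 c [ 445.7 -233.7   24. ] yaw 0.03
[321. 312.  29.  62.] 0.87 c [273.7 224.3  24. ] yaw -0.972
[202. 290.  53.  49.] 0.76 c [485.1 343.5  24. ] yaw 0.027
[399. 178.  47.  25.] 0.63 c [ 441.8 -310.1   24. ] yaw 0.041
[264. 377.  82.  23.] 0.63 c [254.4 402.7  24. ] yaw 0.744
[448. 249.  17.  62.] 0.94 c [ 439.6 -308.7   24. ] yaw -0.054
[415. 247.  24.  59.] 0.94 c [ 439.9 -230.1   24. ] yaw -0.062
[149. 318.  49.  53.] 0.84 c [258.5 398.9  24. ] yaw 0.74
[176. 220.  20.  58.] 0.74 c [491.7 342.5  24. ] yaw 0.034
[227. 311.  54.  41.] 0.69 c [281.2 213.6  24. ] yaw -0.966
[399. 129.  94.  50.] 0.15 c [ 738.8 -159.3   24. ] yaw 1.528
[np.float64(0.019), np.float64(-0.293), np.float64(0.001), np.float64(-0.04)] rows 7.0
```

View pics/i.png

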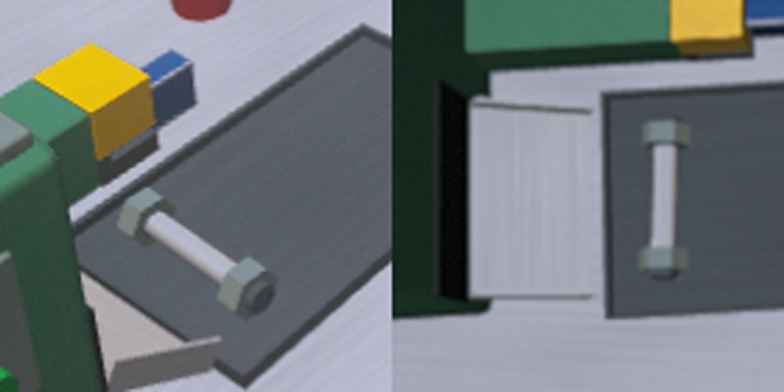

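Stud C lies square in the tray (crop 200,250), and the chute's low end is beside it, so I'll descend carefully.

```bash
python3 -m inch '[[0.019,-0.292,0,-0.035,0.5],[0.019,-0.292,0,-0.035,0.5],[0.019,-0.292,0,-0.035,0.5],[0.019,-0.292,0,-0.035,0.5],[0.019,-0.292,0,-0.035,0.5],[0.019,-0.292,0,-0.035,0.5],[0.019,-0.292,0,-0.035,0.5],[0.019,-0.292,0,-0.035,0.5]]';  python3 -m inch '[[0,0,0.03,0,0.5],[0,0,0.06,0,0.5],[0,0,0.07,0,0.5],[0,0,0.08,0,0.5],[0,0,0.085,0,0.5],[0,0,0.085,0,0.5]]'; python3 -m inch '[[0,0,0.005,0,0.5],[0,0,0.01,0,0.5],[0,0,0.015,0,0.5],[0,0,0.015,0,0.5]]'
```

```text
time: 25.0
tool_pos: [490.2, 345.8, 301.1]
tcp_rot: [-3.139, -0.001, 0.037]
contact_force: [-0.8, -0.2, 0.2]
grip_width: 45.8
finger_force: 0.0
time: 25.5
tool_pos: [490.4, 340.7, 216.3]
tcp_rot: [3.141, 0.001, 0.033]
contact_force: [0.1, 0.4, 0.5]
grip_width: 45.9
finger_force: 0.0
time: 25.83
tool_pos: [489.6, 341.4, 201.1]
tcp_rot: [3.141, 0.001, 0.035]
contact_force: [-0.4, -0.3, -1.2]
grip_width: 46.1
finger_force: 0.0
```

```bash
python3 -m inch '[[0,0,0.004,0,0.5],[0,0,0.008,0,0.5],[0,0,0.01,0,0.5],[0,0,0.01,0,0.5]]';  python3 -m inch '[[0,0,0,0,0],[0,0,0,0,0],[0,0,0,0,0],[0,0,0,0,0],[0,0,0,0,0],[0,0,0,0,0]]'; python3 -m inch '[[0,0,-0.01,0,0],[0,0,-0.03,0,0],[0,0,-0.06,0,0],[0,0,-0.09,0,0],[0,0,-0.11,0,0],[0,0,-0.11,0,0]]'; python3 -c '
from h import *
plan([(480,100,300,0),(460,-30,300,-.054),(443,-153,300,-.054)])'
```

```text
time: 26.17
tool_pos: [489.7, 341.4, 191.1]
tcp_rot: [3.141, 0.001, 0.035]
contact_force: [0.5, -0.0, 0.3]
grip_width: 45.9
finger_force: 0.0
time: 26.67
tool_pos: [489.9, 341.7, 191.9]
tcp_rot: [-3.141, -0.001, 0.035]
contact_force: [0.7, 0.9, -0.0]
grip_width: 19.3
finger_force: 30.0
time: 27.17
tool_pos: [490.6, 341.8, 306.5]
tcp_rot: [-3.138, -0.007, 0.035]
contact_force: [1.0, 0.3, -5.0]
grip_width: 19.5
finger_force: 30.0
[np.float64(-0.019), np.float64(0.241), np.float64(0.007), np.float64(0.035)] rows 5.8
[np.float64(-0.02), np.float64(0.13), np.float64(-0.0), 0.054] rows 3.2
[np.float64(-0.01), np.float64(0.124), np.float64(-0.0), -0.0] rows 3.0
```

```bash
python3 -m inch '[[-0.003,0.03,0,0.005,0],[-0.005,0.06,0,0.01,0],[-0.008,0.09,0,0.015,0],[-0.01,0.12,0,0.02,0],[-0.013,0.15,0,0.025,0],[-0.015,0.18,0,0.03,0],[-0.017,0.21,0,0.035,0],[-0.019,0.241,0,0.035,0]]'; python3 -m inch '[[-0.006,0.03,0,0.01,0],[-0.011,0.06,0,0.02,0],[-0.016,0.09,0,0.03,0],[-0.02,0.12,0,0.04,0],[-0.024,0.15,0,0.05,0],[-0.028,0.18,0,0.054,0],[-0.032,0.21,0,0.054,0],[-0.037,0.245,0,0.054,0]]'; python3 -m inch '[[0,0,0,0,0],[0,0,0,0,0]]'; python3 -c '
from h import *
plan([(443,-153,300,-.054)])'
```

```text
time: 27.83
tool_pos: [478.2, 98.6, 300.2]
tcp_rot: [3.141, 0.003, -0.0]
contact_force: [1.0, -1.1, -5.2]
grip_width: 19.0
finger_force: 30.0
time: 28.5
tool_pos: [441.1, -145.7, 300.4]
tcp_rot: [-3.14, 0.003, -0.054]
contact_force: [0.3, 0.1, -5.6]
grip_width: 19.1
finger_force: 30.0
time: 28.67
tool_pos: [441.3, -146.4, 300.4]
tcp_rot: [-3.141, 0.003, -0.058]
contact_force: [0.3, 1.1, -4.3]
grip_width: 19.3
finger_force: 30.0
[np.float64(0.002), np.float64(0.006), np.float64(0.0), np.float64(-0.004)] rows 0.2
```

```bash
python3 -m inch '[[0.001,0.007,0.03,0,0],[0.001,0.007,0.06,0,0],[0.001,0.007,0.08,0,0],[0.001,0.007,0.09,0,0],[0.001,0.007,0.1,0,0],[0.001,0.007,0.105,0,0],[0.001,0.007,0.108,0,0],[0.001,0.007,0.108,0,0]]'; python3 -m inch '[[0,0,0,0,0.2],[0,0,0,0,0.45],[0,0,0,0,0.45],[0,0,0,0,0.45]]';python3 -m inch '[[0,0,-0.02,0,0.45],[0,0,-0.05,0,0.45],[0,0,-0.08,0,0.45],[0,0,-0.11,0,0.45],[0,0,-0.15,0,0.45],[0,0,-0.15,0,0]]'; python3 -c '
from h import *
plan([(400,60,340,-.054)])'
```

```text
time: 29.33
tool_pos: [442.6, -151.2, 193.4]
tcp_rot: [-3.141, 0.001, -0.053]
contact_force: [-0.4, -0.0, -5.3]
grip_width: 19.3
finger_force: 30.0
time: 29.67
tool_pos: [443.2, -152.3, 194.4]
tcp_rot: [3.141, -0.002, -0.054]
contact_force: [-0.1, 0.5, 1.0]
grip_width: 34.7
finger_force: 0.0
time: 30.17
tool_pos: [444.2, -152.8, 350.9]
tcp_rot: [3.136, -0.012, -0.054]
contact_force: [1.8, -1.2, 0.5]
grip_width: 38.4
finger_force: 0.0
[np.float64(-0.056), np.float64(-0.21), np.float64(0.011), np.float64(-0.0)] rows 5.2
```

```bash
python3 -m inch '[[-0.05,-0.21,-0.08,0,0],[-0.05,-0.21,-0.08,0,0],[-0.05,-0.21,-0.08,0,0],[-0.05,-0.21,-0.08,0,0],[-0.05,-0.21,-0.08,0,0],[-0.05,-0.21,-0.08,0,0],[-0.05,-0.21,-0.08,0,0],[-0.05,-0.21,-0.08,0,0]]'; python3 - <<'E'
from h import *
s=capture("side");t=capture("top")
cv2.imwrite("pics/j.png",cv2.resize(t["color"][100:310,150:510],None,fx=2.2,fy=2.2,interpolation=cv2.INTER_CUBIC)[:,:,::-1])
for p in(s,t):
  for q in trace(p,"stud1"):
    pts=np.argwhere(q["pixels"])[:,::-1];c=pts.mean(0)
    w=at(p,c,24);d=w-[438.8,-233,0];print(np.round(q["rect"]),round(q["conf"],2),w.round(),"tote",(d[0]-.054*d[1]).round(),(d[1]+.054*d[0]).round())
a=tip_of(s,"lid_handle");b=tip_of(t,"lid_handle");print(a[:2],b[:2]);print(tri([(s,a[0]["centre"]),(t,b[0]["centre"])]))
print(get_obs()["tool_pos"])
E
```

```text
time: 30.83
tool_pos: [404.0, 61.1, 424.4]
tcp_rot: [3.141, -0.003, -0.051]
contact_force: [-0.1, -0.0, -0.5]
grip_width: 0.1
finger_force: 0.0
[322. 312.  28.  64.] 0.8 [273. 225.  24.] tote -190.0 449.0
[368. 197.  43.  27.] 0.79 [ 443. -156.   24.] tote 0.0 78.0
[400. 177.  45.  28.] 0.78 [ 444. -311.   24.] tote 9.0 -78.0
[264. 378.  86.  25.] 0.67 [255. 403.  24.] tote -218.0 626.0
[380. 189.  51.  30.] 0.57 [ 446. -232.   24.] tote 7.0 1.0
[354. 133.  79.  93.] 0.49 [ 642. -429.   24.] tote 214.0 -185.0
[384. 251.  19.  57.] 0.72 [ 430. -150.   24.] tote -13.0 82.0
[449. 248.  18.  62.] 0.66 [ 441. -309.   24.] tote 6.0 -76.0
[149. 320.  49.  53.] 0.65 [257. 397.  24.] tote -215.0 621.0
[416. 248.  21.  59.] 0.63 [ 441. -230.   24.] tote 2.0 3.0
[225. 311.  48.  39.] 0.58 [279. 218.  24.] tote -184.0 442.0
[400. 127.  88.  47.] 0.39 [ 740. -158.   24.] tote 297.0 91.0
[{'centre': [378.2, 186.8], 'conf': 0.52}] [{'centre': [444.8, 169.1], 'conf': 0.73}]
[ 602.52416745 -372.24184982  -86.80198276]
[404.48445443  59.44971138 423.21884315]
```

View pics/j.png

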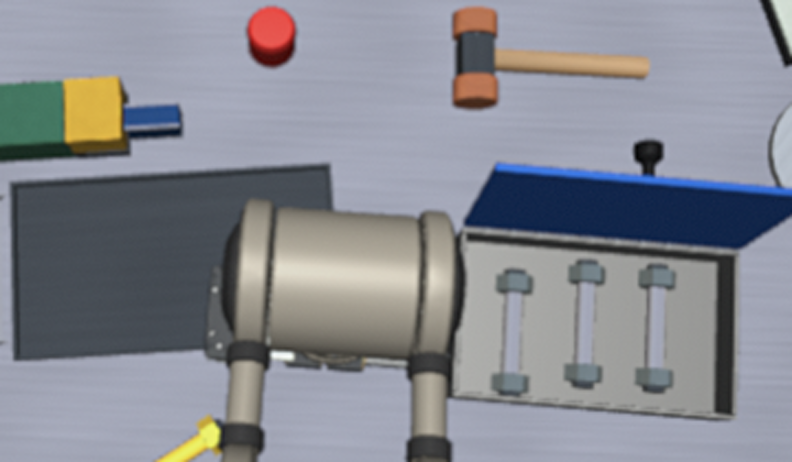

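All three studs lie on the tote floor, side by side; the leaning lid comes next. I go over and behind it, at tote y of about +70, clear of the knob.

```bash
python3 -m inch '[[0,0,-0.04,0,0],[0.2,0.218,-0.045,0,0],[0.2,0.218,-0.045,0,0],[0.2,0.218,-0.045,0,0],[0.2,0.218,-0.045,0,0],[0.2,0.218,-0.045,0,0],[0.2,0.218,-0.045,0,0],[0.2,0.218,-0.045,0,0]]'; python3 -m inch '[[0,0,0,0,0],[0,0,0,0,0]]'; python3 -c '
from h import *
plan([(608,-168,465,-.054),(608,-168,385,-.054)])'
```

```text
time: 31.8
tool_pos: [590.3, -167.8, 468.0]
tcp_rot: [-3.141, 0.001, -0.056]
contact_force: [0.3, 0.3, 1.1]
grip_width: 0.0
finger_force: 0.0
time: 31.97
tool_pos: [590.3, -167.7, 466.0]
tcp_rot: [-3.14, 0.003, -0.058]
contact_force: [-0.8, 0.7, 0.3]
grip_width: 0.4
finger_force: 0.0
[np.float64(0.018), np.float64(-0.001), np.float64(0.001), np.float64(-0.004)] rows 0.4
[np.float64(0.0), np.float64(-0.0), np.float64(0.08), -0.0] rows 1.9
```

```bash
python3 -m inch '[[0.02,0,0,0,0],[0.02,0,0,0,0],[0.02,0,0.02,0,0],[0.02,0,0.04,0,0],[0.02,0,0.06,0,0],[0.02,0,0.08,0,0],[0.02,0,0.08,0,0]]'; python3 -m inch '[[-0.01,0,0,0,0],[-0.02,0,0,0,0],[-0.03,0,0,0,0],[-0.04,0,0,0,0],[-0.05,0,0,0,0],[-0.05,0,0,0,0]]';python3 -c '
from h import *
s=capture("side");cv2.imwrite("pics/k.png",cv2.resize(s["color"][50:250,280:460],None,fx=3,fy=3)[:,:,::-1])'
```

```text
time: 32.55
tool_pos: [607.8, -164.9, 384.8]
tcp_rot: [-3.139, 0.007, -0.054]
contact_force: [-0.3, 0.7, -1.1]
grip_width: 0.5
finger_force: 0.0
time: 33.05
tool_pos: [558.1, -162.7, 390.9]
tcp_rot: [3.141, -0.002, -0.054]
contact_force: [1.0, 1.7, -0.4]
grip_width: 0.6
finger_force: 0.0
```

View pics/k.png

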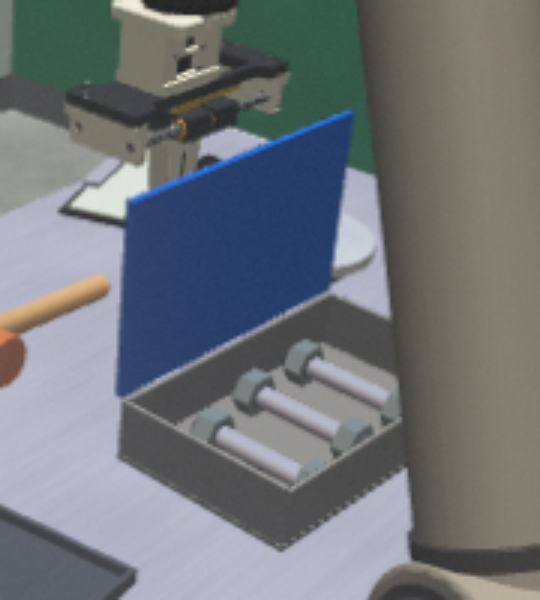

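```bash
python3 -m inch '[[-0.01,0,0,0,0],[-0.02,0,0.001,0,0],[-0.033,0,0.003,0,0],[-0.048,0,0.006,0,0],[-0.062,0,0.009,0,0],[-0.076,0,0.015,0,0],[-0.09,0,0.022,0,0],[-0.09,0,0.022,0,0]]'; python3 -c '
from h import *
o=get_obs();print(o["tool_pos"],o["contact_force"])
s=capture("side");t=capture("top");cv2.imwrite("pics/l.png",cv2.resize(s["color"][50:250,280:460],None,fx=3,fy=3)[:,:,::-1])'
```

```text
time: 33.77
tool_pos: [468.2, -157.9, 366.5]
tcp_rot: [-3.141, 0.002, -0.054]
contact_force: [0.3, 0.1, 1.1]
grip_width: 0.6
finger_force: 0.0
[ 468.15962501 -157.93209396  366.47809147] [0.25414689 0.12879123 1.09069171]
```

View pics/l.png

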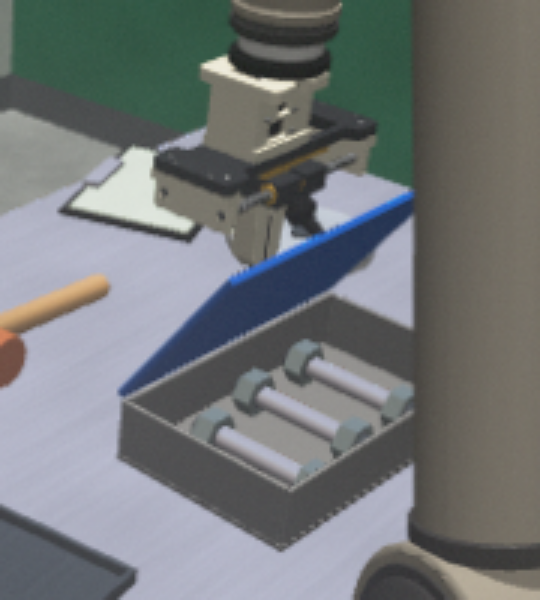

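The lid follows the fingertip (crop 255,260) and has come down to about 1 rad, with the studs undisturbed. Continuing along the arc.

```bash
python3 -m inch '[[-0.012,0,0.007,0,0],[-0.024,0,0.015,0,0],[-0.035,0,0.026,0,0],[-0.045,0,0.037,0,0],[-0.053,0,0.049,0,0],[-0.061,0,0.062,0,0],[-0.066,0,0.076,0,0],[-0.07,0,0.088,0,0]]'; python3 -m inch '[[-0.002,0,0.008,0,0],[-0.003,0,0.016,0,0],[-0.004,0,0.022,0,0],[-0.004,0,0.026,0,0],[-0.004,0,0.028,0,0],[-0.004,0,0.028,0,0]]'
```

```text
time: 34.53
tool_pos: [400.5, -155.0, 278.6]
tcp_rot: [3.141, -0.001, -0.054]
contact_force: [0.2, -0.2, 0.7]
grip_width: 0.3
finger_force: 0.6
time: 35.03
tool_pos: [396.0, -154.5, 250.4]
tcp_rot: [-3.141, 0.0, -0.054]
contact_force: [-0.2, -0.5, -0.4]
grip_width: 0.6
finger_force: 0.0
```

```bash
python3 -m inch '[[0,0,0.002,0,0],[0,0,0.004,0,0],[0,0,0.005,0,0],[0,0,0.005,0,0]]'; python3 -m inch '[[0,0,0.001,0,0],[0,0,0.002,0,0],[0,0,0.002,0,0]]'; python3 -c '
from h import *
s=capture("side");t=capture("top");cv2.imwrite("pics/m.png",cv2.resize(s["color"][50:250,280:460],None,fx=3,fy=3)[:,:,::-1])'
```

```text
time: 35.37
tool_pos: [395.9, -154.4, 246.6]
tcp_rot: [3.141, -0.001, -0.054]
contact_force: [-3.1, 0.8, 11.8]
grip_width: 0.6
finger_force: 5.9
time: 35.62
tool_pos: [395.8, -154.4, 246.3]
tcp_rot: [3.14, -0.002, -0.054]
contact_force: [-8.4, 4.0, 35.4]
grip_width: 0.2
finger_force: 17.6
```

View pics/m.png

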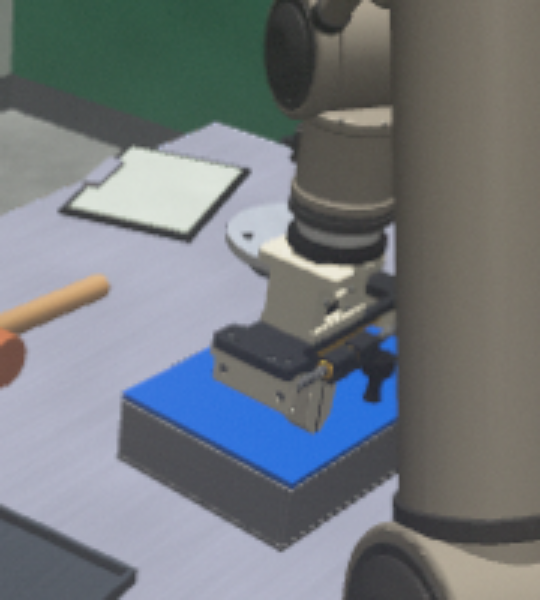

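The lid is flush on the rim and the force has hit a stop, so it is closed. Retreating and checking.

```bash
python3 -m inch '[[0,0,-0.01,0,0],[0,0,-0.04,0,0],[0,0,-0.08,0,0],[0,0,-0.11,0,0],[0,0,-0.11,0,0],[0,0,-0.11,0,0]]'; python3 -m inch '[[-0.03,0.1,-0.02,0,0],[-0.03,0.1,-0.02,0,0],[-0.03,0.1,-0.02,0,0],[-0.03,0.1,-0.02,0,0],[-0.03,0.1,-0.02,0,0]]'; python3 -c '
from h import *
s=capture("side");t=capture("top");c=np.vstack([s["color"][80:280,120:460],t["color"][90:290,150:490]]);cv2.imwrite("pics/n.png",cv2.resize(c,None,fx=1.5,fy=1.5)[:,:,::-1])'
```

```text
time: 36.22
tool_pos: [396.0, -154.5, 355.2]
tcp_rot: [3.139, -0.004, -0.054]
contact_force: [0.6, -0.6, 0.1]
grip_width: 0.5
finger_force: 0.0
time: 36.63
tool_pos: [359.8, -253.3, 372.4]
tcp_rot: [-3.14, 0.002, -0.057]
contact_force: [0.0, -0.0, -0.0]
grip_width: 0.4
finger_force: 0.0
```

View pics/n.png

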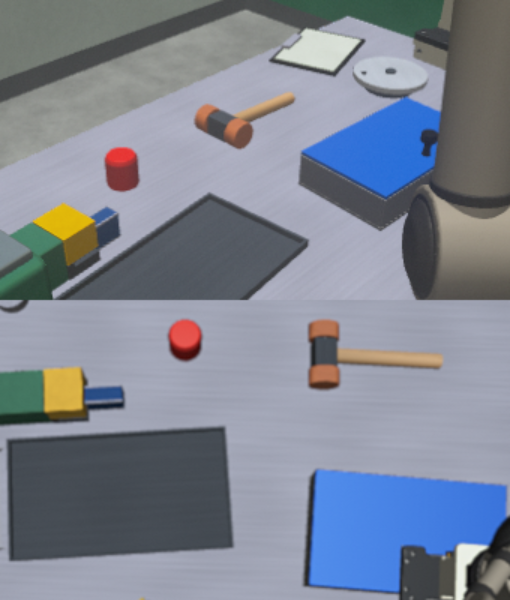

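The lid is shut, the tray is empty, the gauge is still home, and the mallet and cap are untouched. Handing in.

```bash
python3 -c '
from plant import *
print(close_job())'
```

```text
the job is handed in; nothing more can be done
None
```

I handed the job in at about 37 s on the robot clock, and no verdict came back: the gauge blade is home in the jaws, all three studs are on the tote floor, the lid is closed, and the mallet and cap were not touched.

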